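Flag the yellow record board with the red clip

ROBOT

A 6-joint arm with a two-finger parallel gripper is mounted at the origin on the work surface. World frame = base frame: x ahead of the robot, y to its left, z up, the work surface at z = 0. Lengths are in m, angles in rad, forces in N, time in s.
With the tool pointing down it reaches from about 0.4 to 0.925 m from the base axis. Payload 12.5 kg.
Tool frame: the origin (TCP) lies on the front face of the gripper's body, between the roots of the fingers; the fingertips stand 78 mm ahead of it and the grasp point (between the pads) lies 59 mm ahead of it; z points along the fingers, y is the line along which they close (so a half turn about z gives the same grasp; the last joint's range is limited). The gripper opens to 95 mm and grips with 3 to 60 N. Pads are 20 mm wide; open, the fingers measure 119 mm over their backs; the gripper's body (75 mm by 180 mm) begins 59 mm behind the grasp point.
Start: joints at [1.196, 0.491, 1.559, -0, 1.092, -0.106], TCP at [0.166, 0.603, 0.292] pointing down, gripper open.
Joint ranges: [-3.1, 3.1], [-0.84, 2.19], [0.05, 2.79], [-1.13, 4.28], [0.06, 2.93], [-2.69, 2.69]. Speed limits (rad/s): [2.22, 2.22, 2.79, 3.14, 3.14, 3.14].

INTERFACE

Orientations are given as [roll, pitch, yaw] about the fixed x, y, z axes, in that order (R = Rz(yaw) Ry(pitch) Rx(roll)).
In Python, from cell import manip gives the robot as it stands.
- The arm moves only by the tool apply_moves, never from a script. Its argument "commands" is a list of rows, each an object with "travel": the shift along the world's x, y, z scaled (see below), a list of three; "delta_rot": the turn, a rotation vector about the world's x, y, z scaled (see below), a list of three; "fingers": the opening, from -1 (shut) to 1 (fully open). In form: [{"travel": [x, y, z], "delta_rot": [rx, ry, rz], "fingers": fingers}, ...]. A call has 1 to 20 rows; each row shifts and turns the commanded pose from where the row before left it; what a row does not reach is not made up. The controller multiplies each number of a shift by 0.02 m and each number of a turn by 0.1 rad. A row lasts 1/8 s, in which the tool goes at most 62.5 mm and 10.7 degrees, less where a joint would pass 70% of its speed; a pose out of reach is approached as far as the arm can. A call with a number of a shift or a turn outside -1 to 1 is refused whole. A call with a gripper value outside its range is refused whole. The fingers move at their own pace and stop on an object; "newtons" is the grip in N (left out, the last holds). Time passes only in rows, so rows that do not move let the fingers close. It gives the time, the measured TCP pose, the force, the opening and the grip force at its end, in the units of the state.
- manip.state(): the state, without advancing time (a new reading comes with each control period).
- manip.capture(name): name is "side" or "top"; returns the picture (480x640x3 uint8, blue, green, red); there is no depth.
- manip.camera_model(name): a dict with "camera_matrix" (3x3 intrinsics, pixels), "k1" (the pictures are not rectified: a ray, as slopes to the right and down, at radius r is drawn at 1 + k1 r^2 times it, then the intrinsics apply), "pose" (4x4, takes a point from camera to world coordinates). Camera axes: x right, y down, z forward; pixel columns grow to the right and rows downward; lengths in m; the calibration is good to about 2 mm. A picture is of the moment at which its call begins. camera_model takes no time and is no camera call.
- manip.close_job(): hands the job in; it is judged then, once.
Trained networks look in the newest picture that a camera, given by its name, has taken for a name from the list of things; names that differ only in an ending like _2 or _b are one class to them, and where a whole thing is asked for, a point or a joint stands for the part that bears it (a point fixed in the world has none). Each returns a list of dicts, best first, with "conf" (0 to 1); they miss things now and then, are a little off and sometimes report something else, mostly with a low value. They report only what shows in the picture. A call takes as long as a camera call. They do not tell look-alikes from the thing itself.
- manip.search_frame(query, camera): "at" ([column, row] as shares, 0 to 1, of the picture: columns of its width, rows of its height, amid what is visible of it).
- manip.mark_of(query, camera): "at" ([column, row] as shares, 0 to 1, of the picture: columns of its width, rows of its height: a listed point, or the origin of a listed thing).
The state is a dict: "time_s": time; "joint_pos": joint angles; "dq": joint speeds; "effort": joint torques, N m; "position": TCP position; "ee_rot": TCP orientation; "force": force on the tool from outside, world axes, zero at the start; "torque": the same for the moment, N m; "finger_gap": opening from 0.0 (shut) to 1.0 (fully open); "finger_force": force on a finger pad.
Only numpy, scipy, OpenCV 4.12 (cv2) and the standard library are available. Lean on these libraries where they do the work, as an engineer would, in place of code of your own. Each camera call takes 0.05 s, during which the arm holds its last target. There are 200 camera calls.

TASK

Flag this patient's record: take the red spring clip off the clip stand by squeezing its two levers so the jaws open, and let it close on the top edge of the yellow record board, near the middle of that edge. Leave the clip standing upright and gripping the board by itself, with the board still standing about where it was, and leave the blue clip parked where it is.

Things in the scene. Friction and masses are not known exactly. Their poses are not given: they have to be found in the camera images.
- clip_red: Red peg-type spring clip, 95 mm tall, 36 wide along y, 64 g; starts upright, jaws closed on a stand's 6 mm upright plate whose top is at clip z = 22. Origin: midway between the jaw tips at their lower end, 38 over the table; z up, x the way jaws and levers open. Jaws below a pivot rod at z = 46 (an edge enters 42 deep at most). Two levers above it, 30 wide, splay to 50 overall along x at z = 95.
- clip_red_jaw (a joint): Red clip's jaw angle (rad, each side): 0 closed on a 6 mm plate or board, -0.06 closed on nothing, 0.25 fully open at a stop. Squeezing the levers along x, gripped from above at clip z = 85 mm, opens the jaws: 7 N opens fully, grip with 15 to 20 N. Then jaw tips are 28 mm apart, levers nearly parallel and 27 mm overall. A spring shuts the jaws when the levers are let go.
- board_yellow: Upright yellow record board, 6 mm thick along x, 120 wide along y, on a dark wooden foot 90 x 130 x 18 mm; 0.8 kg, loose. Origin: centre of the foot's underside, on the table; the straight top edge is at z = 130 mm, along y. Paper labels on both faces end 39 mm below the top edge. A green and a white board of the same form stand beside it, in any order.
- clip_blue: Blue clip, same form and frame as the red one, parked on the same stand plate, 80 mm from it along y on either side (centre to centre). Not to be disturbed.
There are look-alikes about, which are no part of the job. Leave any purple look-alike of the board_yellow alone.

How it is judged:
By the outcome, as a careful person would: the job done as asked, in the order asked, and still so for the second after the job is handed in, with the robot touching nothing.
It also fails if it takes over 37 s, if anything falls off the work surface, if the arm or the gripper's body presses on something with over 40 N, if the wrist force passes 120 N, or if a joint passes its speed limit or range.

## Working session

There is one attempt and no reset: what is moved stays moved. The work goes in short steps, Python scripts to look and compute and a tool call to move; the robot and the scene stay as the last step left them, time stands still between calls to the robot, and variables do not carry over. Pictures are saved under pics/ and viewed, at most 10 in all, crops included, and the job is handed in when it is done.

Besides the shell and the picture viewer there is one more tool, called after "Call:" by a JSON object that holds its "op" and its "data", one argument or row to a line. apply_moves: Moves the arm, as the interface text tells. Shifts and turns lie within -1 to 1; 1 stands for 0.02 m of shift or 0.1 rad of turn. Its arguments: {"type":"object","properties":{"commands":{"type":"array"},"newtons":{"type":"number"}},"required":["commands"]}

```bash
mkdir -p pics; ls; python3 - <<'E'
from cell import manip
import cv2,numpy as np
for c in("side","top"):
    im=manip.capture(c);cv2.imwrite(f"pics/{c}0.png",im)
    m=manip.camera_model(c);print(c,np.round(m["camera_matrix"],1).tolist(),m["k1"],np.round(m["pose"],3).tolist())
    for q in("clip_red","clip_blue","board_yellow"):
        for f in(manip.search_frame,manip.mark_of):
            print(q,f.__name__,[(round(d["at"][0]*640),round(d["at"][1]*480),round(d["conf"],2)) for d in f(q,c)])
print(manip.state())
E
```

```text
pics
side [[433.3, 0.0, 310.5], [0.0, 433.3, 246.5], [0.0, 0.0, 1.0]] -0.07972116188130406 [[-0.876, -0.344, 0.339, 0.237], [-0.483, 0.621, -0.617, 0.48], [0.002, -0.704, -0.71, 0.64], [0.0, 0.0, 0.0, 1.0]]
clip_red call [(352, 161, 0.75)]
clip_red call [(351, 179, 0.93)]
clip_blue call [(357, 146, 0.51)]
clip_blue call [(355, 165, 0.86)]
board_yellow call [(316, 274, 0.91), (436, 187, 0.78), (346, 157, 0.66), (225, 250, 0.62), (422, 250, 0.56)]
board_yellow call [(232, 263, 0.74), (351, 181, 0.66), (430, 206, 0.63), (315, 278, 0.59), (422, 267, 0.56), (359, 166, 0.27)]
top [[483.7, 0.0, 322.7], [0.0, 483.7, 240.9], [0.0, 0.0, 1.0]] -0.022866666244940322 [[-0.039, -0.977, 0.21, 0.303], [-0.999, 0.039, -0.006, 0.02], [-0.003, -0.21, -0.978, 1.019], [0.0, 0.0, 0.0, 1.0]]
clip_red call [(468, 216, 0.75)]
clip_red call [(459, 220, 0.62)]
clip_blue call [(504, 203, 0.7)]
clip_blue call [(497, 212, 0.93)]
board_yellow call [(494, 305, 0.92), (401, 335, 0.9), (307, 180, 0.89), (332, 253, 0.61)]
board_yellow call [(399, 334, 0.97), (333, 256, 0.75), (308, 180, 0.68)]
{'time_s': 0.7, 'joint_pos': array([ 1.19640139e+00,  4.90876198e-01,  1.55890501e+00, -2.18185660e-06,
        1.09171037e+00, -1.05615530e-01]), 'dq': array([-0.00037924,  0.00181312, -0.0006877 , -0.00143912, -0.00013434,
        0.00079529]), 'effort': array([ 1.33893809e-03, -6.12338591e+01, -2.58396399e+01,  6.92663505e-02,
        4.46302048e-02, -8.70524730e-06]), 'position': array([0.16596103, 0.60256682, 0.29227401]), 'ee_rot': array([3.14149235e+00, 1.25805330e-05, 2.87281425e+00]), 'force': array([-0.23622407, -0.04137894, -0.10613625]), 'torque': array([-0.08015961, -0.04563395,  0.00401894]), 'finger_force': 0.0, 'finger_gap': 1.000305875504314}
```

View pics/side0.png

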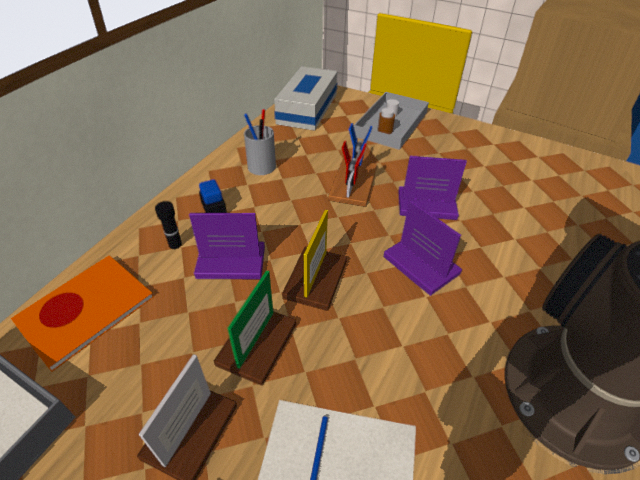

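View pics/top0.png

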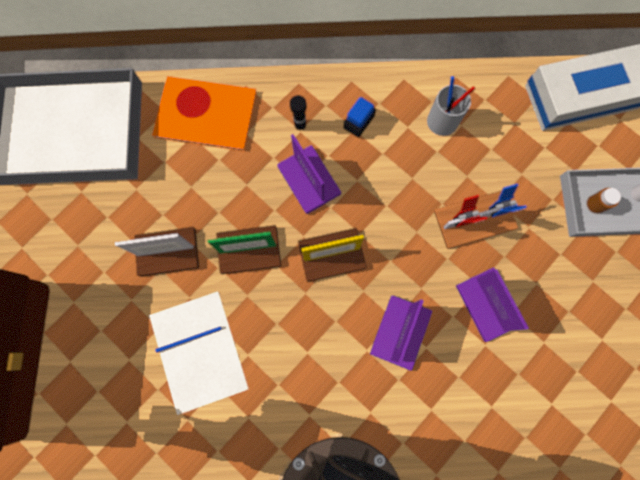

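Side view: the yellow board is at about (316,262), with the red clip (350,165) in front of the blue (358,145). In the top view the yellow edge runs (303,251)-(364,239), with red at (466,212) and blue at (505,203). I'll enlarge both areas.

```bash
python3 - <<'E'
import cv2,numpy as np
s=cv2.imread("pics/side0.png");t=cv2.imread("pics/top0.png")
r=lambda im,x,y,w,h:cv2.resize(im[y:y+h,x:x+w],(400,300),interpolation=cv2.INTER_CUBIC)
cv2.imwrite("pics/m0.png",np.vstack([np.hstack([r(t,430,175,100,75),r(t,285,210,100,75)]),np.hstack([r(s,310,125,100,75),r(s,260,200,160,120)])]))
E
cat > h.py <<'E'
import cv2,numpy as np
from scipy.optimize import least_squares
from cell import manip
M={c:manip.camera_model(c) for c in("side","top")}
def proj(c,p):
    m=M[c];T=np.linalg.inv(np.array(m["pose"]));q=np.atleast_2d(p)@T[:3,:3].T+T[:3,3]
    u=q[:,:2]/q[:,2:];u=u*(1+m["k1"]*(u**2).sum(1,keepdims=True))
    K=np.array(m["camera_matrix"]);return u*[K[0,0],K[1,1]]+K[:2,2]
def ray(c,px):
    m=M[c];u=cv2.undistortPoints(np.array([[px]],float),np.array(m["camera_matrix"]),np.array([m["k1"],0,0,0,0.]))[0,0]
    T=np.array(m["pose"]);return T[:3,3],T[:3,:3]@[u[0],u[1],1]
def atz(c,px,z):
    o,d=ray(c,px);return o+d*(z-o[2])/d[2]
def tri(a,b):
    return least_squares(lambda p:np.r_[proj("side",p)[0]-a,proj("top",p)[0]-b],atz("top",b,.1)).x
E
```

```text
(no output)
```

View pics/m0.png

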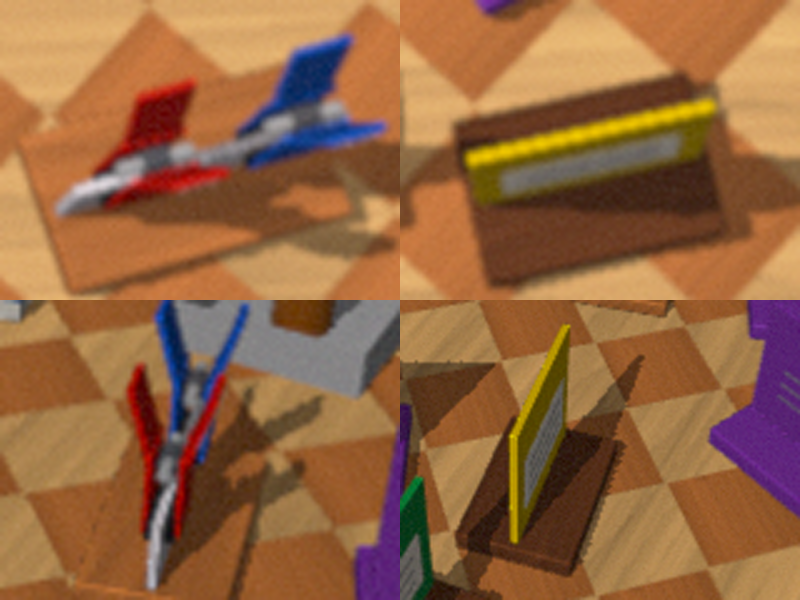

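```bash
python3 - <<'E'
from h import *
for a,b in(((305.2,253.2),(302,249.8)),((327.2,210.4),(364,236.5))):
    print("edge tri",tri(a,b).round(4),"top@.13",atz("top",b,.13).round(4),"side@.13",atz("side",a,.13).round(4))
L=[("top",(464.2,199.2),(.025,.015)),("top",(478.7,195),(.025,-.015)),("top",(487,218.5),(-.025,-.015)),
("side",(343.7,142.5),(.025,.015)),("side",(365.2,145),(-.025,.015))]
def f(p):
    o=[]
    for c,px,(x,y) in L:
        C,S=np.cos(p[2]),np.sin(p[2]);o+=list(proj(c,[p[0]+C*x-S*y,p[1]+S*x+C*y,.133])[0]-px)
    return o
s=least_squares(f,[.5,-.28,.2]);print(s.x.round(4),np.round(s.fun,1))
for c,px in(("side",(351,179)),("top",(459,220))): print("mark red",atz(c,px,.038).round(4))
for c,px in(("side",(355,165)),("top",(497,212))): print("mark blue",atz(c,px,.038).round(4))
# detect yellow centroid and stand plate line
E
```

```text
edge tri [0.4795 0.0543 0.1303] top@.13 [0.4791 0.0541 0.13  ] side@.13 [0.4801 0.0541 0.13  ]
edge tri [ 0.5008 -0.0638  0.1251] top@.13 [ 0.4999 -0.0633  0.13  ] side@.13 [ 0.498  -0.0587  0.13  ]
[ 0.5453 -0.2814  0.2692] [ 0.8 -0.4  0.8 -0.8  2.2 -0.2 -1.4  3.7  0.2  4.3]
mark red [ 0.5483 -0.2824  0.038 ]
mark red [ 0.5478 -0.273   0.038 ]
mark blue [ 0.5639 -0.3386  0.038 ]
mark blue [ 0.562 -0.355  0.038]
```

```bash
python3 - <<'E'
from h import *
for a,b in(((353,162.5),(468.75,214.5)),((359,146),(503,204.75))):
    print(tri(a,b).round(4),atz("top",b,.084).round(4),atz("side",a,.084).round(4))
ims={}
def draw(ctr,yaw,z0,pts,segs,col):
    C,S=np.cos(yaw),np.sin(yaw)
    P=np.array([[ctr[0]+C*x-S*y,ctr[1]+S*x+C*y,z0+z] for x,y,z in pts])
    for c in("side","top"):
        if c not in ims: ims[c]=cv2.resize(cv2.imread(f"pics/{c}0.png"),None,fx=4,fy=4,interpolation=cv2.INTER_CUBIC)
        q=((proj(c,P)+.5)*4-.5).round().astype(int)
        for i,j in segs: cv2.line(ims[c],tuple(map(int,q[i])),tuple(map(int,q[j])),col,1,cv2.LINE_AA)
cl=[(s*x,y,z) for s in(1,-1) for x,z in((.006,.046),(.025,.095)) for y in(.015,-.015)]
sg=[(0,1),(1,3),(3,2),(2,0),(4,5),(5,7),(7,6),(6,4)]
y=.245;c=np.array([.547,-.279])
draw(c,y,.038,cl,sg,(0,255,0));draw(c+.08*np.array([np.sin(y),-np.cos(y)]),y,.038,cl,sg,(0,255,255))
draw((.489,-.004),.172,0,[(a,b,.13) for a,b in((.003,.06),(.003,-.06),(-.003,-.06),(-.003,.06))],[(0,1),(1,2),(2,3),(3,0)],(255,0,255))
g=lambda c,x,y,w,h:cv2.resize(ims[c][y*4:(y+h)*4,x*4:(x+w)*4],(400,300))
cv2.imwrite("pics/m1.png",np.vstack([np.hstack([g("top",430,175,100,75),g("top",285,210,100,75)]),np.hstack([g("side",310,115,100,75),g("side",260,190,100,75)])]))
E
```

```text
[ 0.5459 -0.2792  0.0866] [ 0.5469 -0.28    0.084 ] [ 0.5469 -0.2828  0.084 ]
[ 0.5637 -0.3511  0.0847] [ 0.5644 -0.3513  0.084 ] [ 0.5634 -0.3522  0.084 ]
```

View pics/m1.png

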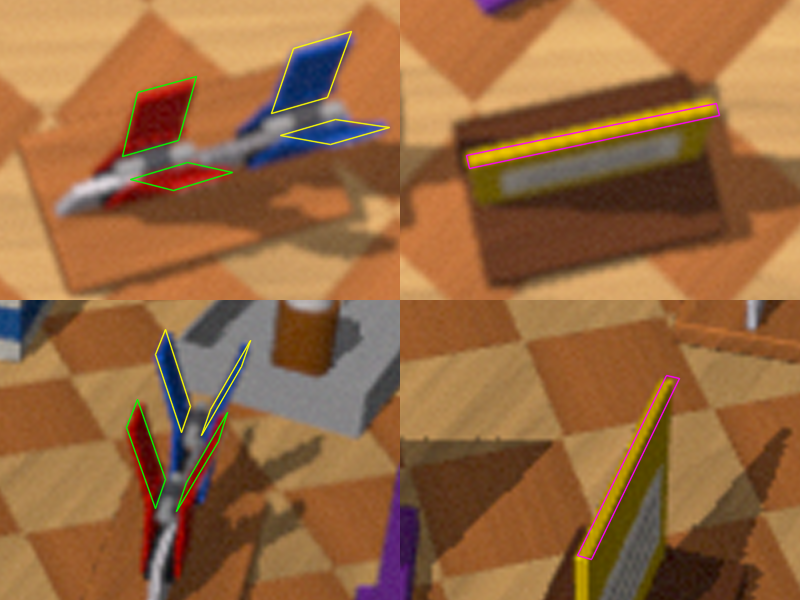

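The overlay fits red, blue and the yellow edge to within 1-2 px in both views: clip (0.546,-0.279) yaw 0.245, board (0.489,-0.003) yaw 0.172.

Call:
{"op": "apply_moves", "data": {
  "commands": [
    {"travel":[1,-1,0],"delta_rot":[0,0,0],"fingers":1},
    {"travel":[1,-1,0],"delta_rot":[0,0,0],"fingers":1},
    {"travel":[1,-1,0],"delta_rot":[0,0,0],"fingers":1},
    {"travel":[1,-1,0],"delta_rot":[0,0,0],"fingers":1},
    {"travel":[1,-1,0],"delta_rot":[0,0,0],"fingers":1},
    {"travel":[1,-1,0],"delta_rot":[0,0,0],"fingers":1},
    {"travel":[1,-1,0],"delta_rot":[0,0,0],"fingers":1},
    {"travel":[1,-1,0],"delta_rot":[0,0,0],"fingers":1},
    {"travel":[1,-1,0],"delta_rot":[0,0,0],"fingers":1},
    {"travel":[1,-1,0],"delta_rot":[0,0,-1],"fingers":1},
    {"travel":[1,-1,0],"delta_rot":[0,0,-1],"fingers":1},
    {"travel":[1,-1,0],"delta_rot":[0,0,-1],"fingers":1},
    {"travel":[1,-1,0],"delta_rot":[0,0,-1],"fingers":1},
    {"travel":[1,-1,0],"delta_rot":[0,0,-1],"fingers":1},
    {"travel":[1,-1,0],"delta_rot":[0,0,-1],"fingers":1},
    {"travel":[1,-1,0],"delta_rot":[0,0,-1],"fingers":1},
    {"travel":[1,-1,0],"delta_rot":[0,0,-1],"fingers":1},
    {"travel":[1,-1,0],"delta_rot":[0,0,-1],"fingers":1},
    {"travel":[1,-1,0],"delta_rot":[0,0,-1],"fingers":1},
    {"travel":[0,-1,0],"delta_rot":[0,0,-0.57],"fingers":1}
  ]
}}

```text
time_s: 3.2
position: [0.5466, 0.2016, 0.292]
ee_rot: [3.141, 0.0, 1.813]
force: [-0.4, 1.0, 0.7]
finger_gap: 1.0
finger_force: 0.0
```

Call:
{"op": "apply_moves", "data": {
  "commands": [
    {"travel":[0,-1,0],"delta_rot":[0,0,0],"fingers":1},
    {"travel":[0,-1,0],"delta_rot":[0,0,0],"fingers":1},
    {"travel":[0,-1,0],"delta_rot":[0,0,0],"fingers":1},
    {"travel":[0,-1,0],"delta_rot":[0,0,0],"fingers":1},
    {"travel":[0,-1,0],"delta_rot":[0,0,0],"fingers":1},
    {"travel":[0,-1,0],"delta_rot":[0,0,0],"fingers":1},
    {"travel":[0,-1,0],"delta_rot":[0,0,0],"fingers":1},
    {"travel":[0,-1,0],"delta_rot":[0,0,0],"fingers":1},
    {"travel":[0,-1,0],"delta_rot":[0,0,0],"fingers":1},
    {"travel":[0,-1,0],"delta_rot":[0,0,0],"fingers":1},
    {"travel":[0,-1,0],"delta_rot":[0,0,0],"fingers":1},
    {"travel":[0,-1,0],"delta_rot":[0,0,0],"fingers":1},
    {"travel":[0,-1,0],"delta_rot":[0,0,0],"fingers":1},
    {"travel":[0,-1,0],"delta_rot":[0,0,0],"fingers":1},
    {"travel":[0,-1,0],"delta_rot":[0,0,0],"fingers":1},
    {"travel":[0,-1,0],"delta_rot":[0,0,0],"fingers":1},
    {"travel":[0,-1,0],"delta_rot":[0,0,0],"fingers":1},
    {"travel":[0,-1,0],"delta_rot":[0,0,0],"fingers":1},
    {"travel":[0,-1,0],"delta_rot":[0,0,0],"fingers":1},
    {"travel":[0,-1,0],"delta_rot":[0,0,0],"fingers":1}
  ]
}}

```text
time_s: 5.7
position: [0.5459, -0.1988, 0.2922]
ee_rot: [3.142, 0.0, 1.816]
force: [-0.6, 0.3, -0.4]
finger_gap: 0.998
finger_force: 0.0
```

Call:
{"op": "apply_moves", "data": {
  "commands": [
    {"travel":[0,-1,0],"delta_rot":[0,0,0],"fingers":1},
    {"travel":[0,-1,0],"delta_rot":[0,0,0],"fingers":1},
    {"travel":[0,-1,0],"delta_rot":[0,0,0],"fingers":1},
    {"travel":[0,-1,0],"delta_rot":[0,0,0],"fingers":1},
    {"travel":[0,0,0],"delta_rot":[0,0,0],"fingers":1},
    {"travel":[0,0,0],"delta_rot":[0,0,0],"fingers":1}
  ]
}}

```text
time_s: 6.45
position: [0.5459, -0.2772, 0.2922]
ee_rot: [-3.142, -0.0, 1.816]
force: [-0.3, 0.7, -0.7]
finger_gap: 1.0
finger_force: 0.0
```

Call:
{"op": "apply_moves", "data": {
  "commands": [
    {"travel":[0,-0.1,-0.9],"delta_rot":[0,0,0],"fingers":1},
    {"travel":[0,0,-0.9],"delta_rot":[0,0,0],"fingers":1},
    {"travel":[0,0,-0.9],"delta_rot":[0,0,0],"fingers":1},
    {"travel":[0,0,-0.9],"delta_rot":[0,0,0],"fingers":1},
    {"travel":[0,0,-0.9],"delta_rot":[0,0,0],"fingers":1},
    {"travel":[0,0,-0.5],"delta_rot":[0,0,0],"fingers":1},
    {"travel":[0,0,-0.5],"delta_rot":[0,0,0],"fingers":1},
    {"travel":[0,0,0],"delta_rot":[0,0,0],"fingers":1},
    {"travel":[0,0,0],"delta_rot":[0,0,0],"fingers":1}
  ],
  "newtons": 18
}}

```text
time_s: 7.58
position: [0.5461, -0.2795, 0.1827]
ee_rot: [3.141, 0.001, 1.816]
force: [0.3, -0.3, -0.3]
finger_gap: 1.002
finger_force: 0.0
```

```bash
python3 - <<'E'
from h import *
s=cv2.resize(manip.capture("side")[80:230,270:470],(600,450),interpolation=cv2.INTER_CUBIC);cv2.imwrite("pics/s2.png",s)
E
```

```text
(no output)
```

View pics/s2.png

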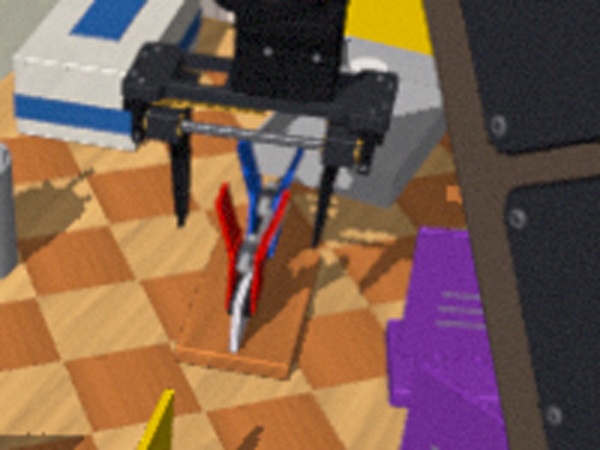

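The fingertips, at crop (182,222) and (317,245), straddle the red levers at (224,190) and (285,195). The blue clip is behind and clear.

Call:
{"op": "apply_moves", "data": {
  "commands": [
    {"travel":[0,0,0],"delta_rot":[0,0,0],"fingers":-1},
    {"travel":[0,0,0],"delta_rot":[0,0,0],"fingers":-1},
    {"travel":[0,0,0],"delta_rot":[0,0,0],"fingers":-1},
    {"travel":[0,0,0],"delta_rot":[0,0,0],"fingers":-1},
    {"travel":[0,0,0],"delta_rot":[0,0,0],"fingers":-1},
    {"travel":[0,0,0],"delta_rot":[0,0,0],"fingers":-1},
    {"travel":[0,0,0],"delta_rot":[0,0,0],"fingers":-1},
    {"travel":[0,0,0],"delta_rot":[0,0,0],"fingers":-1}
  ],
  "newtons": 18
}}

```text
time_s: 8.62
position: [0.546, -0.2794, 0.1822]
ee_rot: [3.142, -0.0, 1.816]
force: [0.5, -0.7, -0.7]
finger_gap: 0.257
finger_force: 18.0
```

Call:
{"op": "apply_moves", "data": {
  "commands": [
    {"travel":[0,0,0.4],"delta_rot":[0,0,0],"fingers":-1},
    {"travel":[0,0,0.6],"delta_rot":[0,0,0],"fingers":-1},
    {"travel":[0,0,0.8],"delta_rot":[0,0,0],"fingers":-1},
    {"travel":[0,0,0.8],"delta_rot":[0,0,0],"fingers":-1},
    {"travel":[0,0,0.8],"delta_rot":[0,0,0],"fingers":-1},
    {"travel":[0,0,0.8],"delta_rot":[0,0,0],"fingers":-1},
    {"travel":[0,0,0.8],"delta_rot":[0,0,0],"fingers":-1},
    {"travel":[0,0,0.8],"delta_rot":[0,0,0],"fingers":-1},
    {"travel":[0,0,0.6],"delta_rot":[0,0,0],"fingers":-1}
  ]
}}

```text
time_s: 9.75
position: [0.546, -0.2795, 0.3114]
ee_rot: [3.141, 0.0, 1.816]
force: [0.5, -0.2, -0.2]
finger_gap: 0.262
finger_force: 18.0
```

Call:
{"op": "apply_moves", "data": {
  "commands": [
    {"travel":[0,0.5,0],"delta_rot":[0,0,0],"fingers":-1},
    {"travel":[-0.2,0.8,0],"delta_rot":[0,0,-0.1],"fingers":-1},
    {"travel":[-0.2,0.8,0],"delta_rot":[0,0,-0.1],"fingers":-1},
    {"travel":[-0.2,0.8,0],"delta_rot":[0,0,-0.1],"fingers":-1},
    {"travel":[-0.2,0.8,0],"delta_rot":[0,0,-0.1],"fingers":-1},
    {"travel":[-0.2,0.8,0],"delta_rot":[0,0,-0.1],"fingers":-1},
    {"travel":[-0.2,0.8,0],"delta_rot":[0,0,-0.1],"fingers":-1},
    {"travel":[-0.2,0.8,0],"delta_rot":[0,0,-0.1],"fingers":-1},
    {"travel":[-0.2,0.8,0],"delta_rot":[0,0,0],"fingers":-1},
    {"travel":[-0.2,0.8,0],"delta_rot":[0,0,0],"fingers":-1},
    {"travel":[-0.2,0.8,0],"delta_rot":[0,0,0],"fingers":-1},
    {"travel":[-0.2,0.8,0],"delta_rot":[0,0,0],"fingers":-1},
    {"travel":[-0.2,0.8,0],"delta_rot":[0,0,0],"fingers":-1},
    {"travel":[-0.2,0.8,0],"delta_rot":[0,0,0],"fingers":-1},
    {"travel":[-0.2,0.8,0],"delta_rot":[0,0,0],"fingers":-1},
    {"travel":[-0.1,0.8,0],"delta_rot":[0,0,0],"fingers":-1},
    {"travel":[0,0.8,0],"delta_rot":[0,0,0],"fingers":-1},
    {"travel":[0,0.5,0],"delta_rot":[0,0,0],"fingers":-1},
    {"travel":[0,0,0],"delta_rot":[0,0,0],"fingers":-1},
    {"travel":[0,0,0],"delta_rot":[0,0,0],"fingers":-1}
  ]
}}

```text
time_s: 12.25
position: [0.4881, -0.0036, 0.3102]
ee_rot: [3.141, 0.0, 1.746]
force: [-0.9, -0.7, -1.2]
finger_gap: 0.265
finger_force: 18.0
```

```bash
python3 - <<'E'
from h import *
im=manip.capture("side")[130:330,220:460];t=manip.capture("top")[160:320,250:450]
cv2.imwrite("pics/s3.png",np.hstack([cv2.resize(im,(480,400),interpolation=cv2.INTER_CUBIC),cv2.resize(t,(320,400))]))
s=manip.state();print(s["position"],s["ee_rot"],s["finger_gap"])
E
```

```text
[ 0.48804602 -0.00379122  0.31023016] [3.14148233e+00 8.13682069e-05 1.74532420e+00] 0.26231621508436215
```

View pics/s3.png

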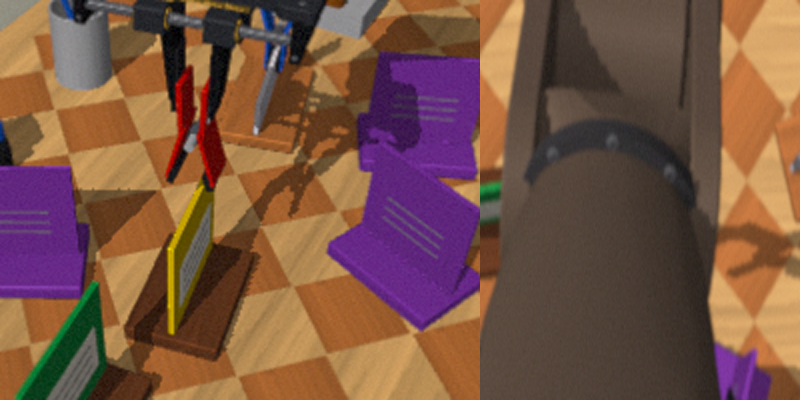

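Clip held upright with the jaws open: tips at crop (172,180) and (217,185), just above the board's far half as seen from the side. I'll compare them with the predicted positions.

```bash
python3 - <<'E'
from h import *
s=.1745;C,S=np.cos(s),np.sin(s)
for x,y,z in((.018,.018,.166),(-.018,.018,.166),(.012,.015,.261),(-.012,.015,.261)):
    q=proj("side",[.488+C*x-S*y,-.0037+S*x+C*y,z])[0];print((q-[220,130])*2)
E
```

```text
[168.32499507 178.17350308]
[210.09795891 187.77129483]
[176.17113259  82.15298702]
[206.81437376  88.34212191]
```

Call:
{"op": "apply_moves", "data": {
  "commands": [
    {"travel":[0,0,-0.6],"delta_rot":[0,0,0],"fingers":-1},
    {"travel":[0,0,-0.6],"delta_rot":[0,0,0],"fingers":-1},
    {"travel":[0,0,-0.5],"delta_rot":[0,0,0],"fingers":-1},
    {"travel":[0,0,-0.4],"delta_rot":[0,0,0],"fingers":-1},
    {"travel":[0,0,-0.4],"delta_rot":[0,0,0],"fingers":-1},
    {"travel":[0,0,-0.4],"delta_rot":[0,0,0],"fingers":-1},
    {"travel":[0,0,-0.2],"delta_rot":[0,0,0],"fingers":-1},
    {"travel":[0,0,0],"delta_rot":[0,0,0],"fingers":-1},
    {"travel":[0,0,0],"delta_rot":[0,0,0],"fingers":-1}
  ]
}}

```text
time_s: 13.48
position: [0.4881, -0.0034, 0.2485]
ee_rot: [3.141, 0.0, 1.746]
force: [-0.2, -0.6, -0.5]
finger_gap: 0.263
finger_force: 18.0
```

```bash
python3 - <<'E'
from h import *
im=manip.capture("side")[130:330,220:460]
cv2.imwrite("pics/s4.png",cv2.resize(im,(720,600),interpolation=cv2.INTER_CUBIC))
E
```

```text
(no output)
```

View pics/s4.png

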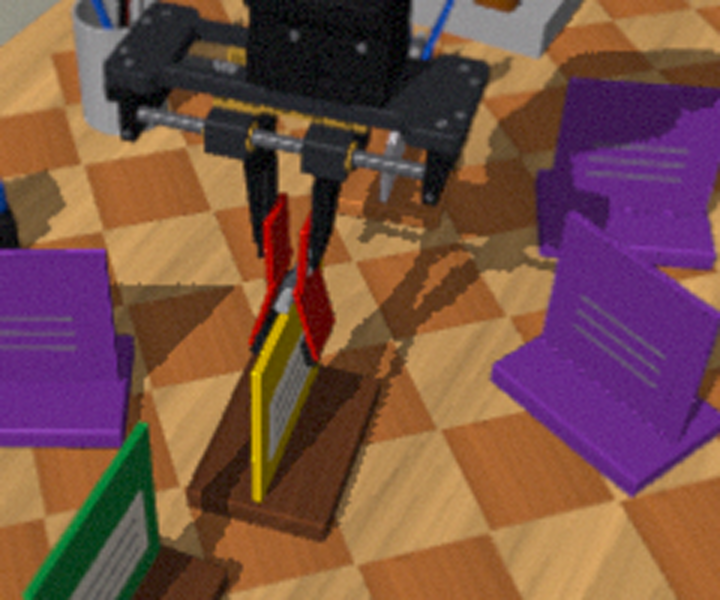

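The board's top edge is inside the jaws, with the red plates at crop (262,330) and (315,330) on either side. Releasing gradually.

Call:
{"op": "apply_moves", "data": {
  "commands": [
    {"travel":[0,0,0],"delta_rot":[0,0,0],"fingers":-0.35},
    {"travel":[0,0,0],"delta_rot":[0,0,0],"fingers":-0.25},
    {"travel":[0,0,0],"delta_rot":[0,0,0],"fingers":-0.15},
    {"travel":[0,0,0],"delta_rot":[0,0,0],"fingers":-0.05},
    {"travel":[0,0,0],"delta_rot":[0,0,0],"fingers":0.05},
    {"travel":[0,0,0],"delta_rot":[0,0,0],"fingers":0.2},
    {"travel":[0,0,0],"delta_rot":[0,0,0],"fingers":0.6},
    {"travel":[0,0,0],"delta_rot":[0,0,0],"fingers":1},
    {"travel":[0,0,0],"delta_rot":[0,0,0],"fingers":1},
    {"travel":[0,0,0],"delta_rot":[0,0,0],"fingers":1},
    {"travel":[0,0,0],"delta_rot":[0,0,0],"fingers":1}
  ]
}}

```text
time_s: 14.9
position: [0.4879, -0.0034, 0.2483]
ee_rot: [3.142, 0.0, 1.746]
force: [0.3, 0.4, -0.2]
finger_gap: 0.994
finger_force: 0.0
```

Call:
{"op": "apply_moves", "data": {
  "commands": [
    {"travel":[0,0,0.5],"delta_rot":[0,0,0],"fingers":1},
    {"travel":[0,0,0.8],"delta_rot":[0,0,0],"fingers":1},
    {"travel":[0,0,1],"delta_rot":[0,0,0],"fingers":1},
    {"travel":[0,0,1],"delta_rot":[0,0,0],"fingers":1},
    {"travel":[0,0,1],"delta_rot":[0,0,0],"fingers":1},
    {"travel":[0,0,0.5],"delta_rot":[0,0,0],"fingers":1},
    {"travel":[0,-1,0],"delta_rot":[0,0,0],"fingers":1},
    {"travel":[0,-1,0],"delta_rot":[0,0,0],"fingers":1},
    {"travel":[0,-1,0],"delta_rot":[0,0,0],"fingers":1},
    {"travel":[0,-1,0],"delta_rot":[0,0,0],"fingers":1},
    {"travel":[0,-1,0],"delta_rot":[0,0,0],"fingers":1},
    {"travel":[0,-1,0],"delta_rot":[0,0,0],"fingers":1},
    {"travel":[0,-1,0],"delta_rot":[0,0,0],"fingers":1},
    {"travel":[0,-1,0],"delta_rot":[0,0,0],"fingers":1},
    {"travel":[0,0,0],"delta_rot":[0,0,0],"fingers":1},
    {"travel":[0,0,0],"delta_rot":[0,0,0],"fingers":1}
  ]
}}

```text
time_s: 16.9
position: [0.4879, -0.1633, 0.3442]
ee_rot: [-3.141, -0.0, 1.745]
force: [-0.1, -0.2, 0.7]
finger_gap: 0.998
finger_force: 0.0
```

```bash
python3 - <<'E'
from h import *
im=manip.capture("side")[110:310,220:460];t=manip.capture("top")[150:350,250:550]
cv2.imwrite("pics/s5.png",np.hstack([cv2.resize(im,(400,333),interpolation=cv2.INTER_CUBIC),cv2.resize(t,(400,333))]))
E
```

```text
(no output)
```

View pics/s5.png

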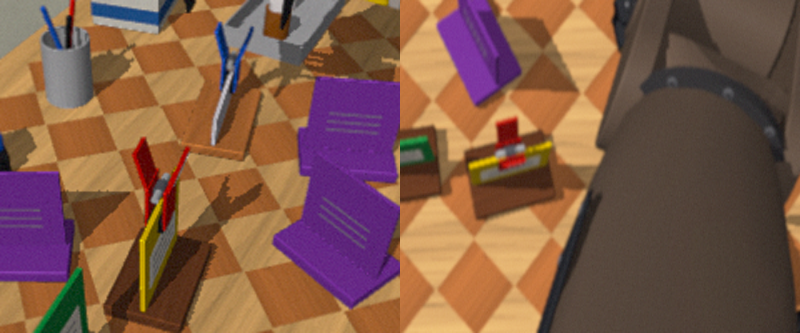

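The red clip stands closed on the middle of the yellow board's top edge (side crop (160,185), top crop (510,155)). The board is upright and in place, the blue clip is untouched at (232,60), and the arm is clear.

```bash
python3 -c "
from cell import manip
print(manip.close_job())"
```

```text
the job is handed in; nothing more can be done
None
```

The red clip is gripping the middle of the yellow board's top edge, upright and on its own, with the board in place and the blue clip undisturbed; I handed the job in at about 17 s, but the hand-in returned no verdict.

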